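# Show the apprentice the next finishing job

### The arm

A 6-joint arm with a two-finger parallel gripper is mounted at the origin on the work surface. World frame = base frame: x ahead of the robot, y to its left, z up, the work surface at z = 0. Lengths are in mm, angles in rad, forces in N, time in s.
With the tool pointing down it reaches from about 350 to 975 mm from the base axis. Payload 7.1 kg.
Tool frame: the origin (TCP) lies between the finger pads, 19 mm behind the fingertips; this is the grasp point; z points along the fingers, y is the line along which they close (so a half turn about z gives the same grasp; the last joint's range is limited). The gripper opens to 88 mm and grips with 3 to 60 N. Pads are 20 mm wide; open, the fingers measure 115 mm over their backs; the gripper's body (75 mm by 178 mm) begins 61 mm behind the grasp point.
Start: joints at [1.326, 0.423, 1.63, -0, 1.089, -0.019], TCP at [139.898, 609.125, 241.375] pointing down, gripper open.
Joint ranges: [-3, 3], [-0.9, 2.11], [0.09, 2.58], [-1.31, 4.45], [0.11, 2.69], [-2.54, 2.54]. Speed limits (rad/s): [2.39, 2.39, 3.01, 3.14, 3.14, 3.14].

### API

Orientations are given as a rotation vector (axis times angle).
In Python, from workcell import ctrl gives the robot as it stands.
- The arm moves only by the tool apply_moves, never from a script. Its argument "series" is a list that holds one entry, the list of rows, each a list of 7 numbers: the shift along the tool's x, y, z in cm, then the turn, a rotation vector about the tool's x, y, z in degrees, then the opening, from 0 (shut) to 1 (fully open). A call has 1 to 12 rows; each row shifts and turns the commanded pose from where the row before left it, along the tool's axes as they then stand; what a row does not reach is not made up. A row lasts 1/10 s, in which the tool goes at most 50 mm and 8.59 degrees, less where a joint would pass 70% of its speed; a pose out of reach is approached as far as the arm can. A call with a gripper value outside its range is refused whole. The fingers move at their own pace and stop on an object; the grip force is fixed at half the most. Time passes only in rows, so rows that do not move let the fingers close. It gives the time, the measured TCP pose, the force and the opening at its end, in the units of the state.
- ctrl.get_obs(): the state, without advancing time (a new reading comes with each control period).
- ctrl.get_image(name): name is "scene" or "side" or "wrist"; returns a dict with "img" (384x512x3 uint8, blue, green, red), "K" (3x3 intrinsics, pixels), "dist" ([k1, k2, p1, p2, k3] as OpenCV has them; the pictures are not rectified), "cam_to_world" (4x4, takes a point from camera to world coordinates). Camera axes: x right, y down, z forward; pixel columns grow to the right and rows downward; lengths in mm; the calibration is good to about 2 mm. A picture is of the moment at which its call begins. There is no depth.
- ctrl.close_job(): hands the job in, once; it reports no verdict.
The state is a dict: "t": time; "qpos": joint angles; "qvel": joint speeds; "joint_torque": joint torques, N m; "ee_pos": TCP position; "orientation": TCP orientation; "ft_force": force on the tool from outside, world axes, zero at the start; "moment": the same for the moment, N m; "width": finger opening in mm.
Only numpy, scipy, OpenCV 4.12 (cv2) and the standard library are available. Lean on these libraries where they do the work, as an engineer would, in place of code of your own. Each camera call takes 0.05 s, during which the arm holds its last target. There are 200 camera calls.

### The job

Show the apprentice the next job, lining the title panel of the book in the finishing press: with the fingers pointing down, the fingertips about two centimetres above the thing and nothing touched at all, point first at the middle of the pallet's brass blade, then at the top of the broad reel of gold foil, and last at the middle of the title panel (second from the head of the spine, the one without gold lines), holding still for a good second at each. Do not lower the fingers over the other tools' heads, the narrow reel or the neighbouring panels, and finish still pointing at the title panel.

Things in the scene. Friction and masses are not known exactly. Their poses are not given: they have to be found in the camera images.
- mat: Green cutting mat fixed on the bench, 290 x 340 x 3 mm; origin at the centre of its underside. On it lie three hand tools side by side, about 72 mm apart, all heads the same way, and beyond their heads a row of two foil reels and a small steel weight (48 mm tall). Mat and press change sides from run to run, and the things in each row change places.
- pallet: Finishing pallet lying on the mat: tan wooden handle (110 mm long, 28 mm thick), thin brass shank and a brass head that ends in a curved blade 53 mm wide, the only tool with such a blade. 176 mm long in all. Origin: underside, 90 mm from the handle's end; x runs from handle to head, z up. Loose, 0.16 kg.
- pallet_head (a point): Middle of the pallet's curved brass blade, on its upper face, 80 mm ahead of the tool's origin and 20.5 mm above the bench.
- roll: Fillet roll lying flat on the mat, same wooden handle, steel fork with a flat-lying brass wheel 52 mm across. Same origin and axes as the pallet. Leave alone.
- roll_head (a point): Top of the wheel pin of the roll, 74 mm ahead of its origin, 27 mm above the bench.
- stamp: Small ornament stamp lying on the mat, same wooden handle, slim straight brass shank with a 15 mm face. Same origin and axes as the pallet. Leave alone.
- stamp_head (a point): Upper side of the small face of the stamp, 76 mm ahead of its origin, 24.5 mm above the bench.
- broad_reel: Broad reel of gold foil standing on end on the mat: plain gold cylinder 44 mm in diameter, 60 mm tall, dark core hole on top. Origin at the centre of its underside. Loose, 0.1 kg.
- broad_reel_top (a point): Centre of the top of the broad reel, 63 mm above the bench.
- narrow_reel: Narrow reel of the same gold foil and diameter (44 mm), standing on end, only 25 mm tall. Leave alone.
- narrow_reel_top (a point): Centre of the top of the narrow reel, 28 mm above the bench.
- press: Fixed wooden finishing press, cheeks 360 mm long along its x, 153 mm wide over both, tops 125 mm up; hand nuts reach 115 mm from its middle on -y. It clamps a blue book spine up: spine 230 mm long along x, 46 mm wide, rounded, with five raised bands (3.5 mm proud). Its head is at the +x end, away from the robot. Origin: centre of the footprint on the bench; yaw within 0.3 rad.
- title_panel (a point): Crest of the spine in the middle of the title panel: second panel from the head, between the first two bands, the only panel not yet edged with gold lines. 62 mm from the press's origin towards the head, 168 mm above the bench. The bands part the spine into six panels: five 32 mm long (middles 37 mm apart), and the tail one, nearest the robot, 45 mm.
- head_panel (a point): Crest of the spine in the middle of the first panel, at the head of the book, 168 mm above the bench.
- third_panel (a point): Crest of the spine in the middle of the third panel from the head, 168 mm above the bench.
Mind the look-alikes: they are no part of the job. Leave any blue look-alike of the pallet alone.

How it is judged (in metres and radians):
On the way, in this order (a step that is already met when the one before it is completed fails the run):
1. point at the pallet's blade, without contact (horizontal distance between the grasp point and pallet_head below 0.015 m and z of the grasp point in the frame of pallet_head between 0.022 and 0.07 m and angle between the grasp point's own z axis and vertical above 2.35 rad), for 0.8 s.
2. point at the top of the broad foil reel, without contact (horizontal distance between the grasp point and broad_reel_top below 0.015 m and z of the grasp point in the frame of broad_reel_top between 0.022 and 0.07 m and angle between the grasp point's own z axis and vertical above 2.35 rad), for 0.8 s.
3. point at the title panel, without contact (horizontal distance between the grasp point and title_panel below 0.015 m and z of the grasp point in the frame of title_panel between 0.022 and 0.07 m and angle between the grasp point's own z axis and vertical above 2.35 rad), for 0.8 s.
At the end, for the whole second after the job is handed in: The tool point is still over the title panel: within 15 mm of its middle sideways, 22 to 70 mm above the spine (the fingertips stand about 19 mm past the tool point), the fingers pointing down within 45 degrees; the tools and reels on the mat lie where they were (within 6 mm) (all of step 3 and not (distance of any of pallet, roll, stamp, broad_reel, narrow_reel from where it was at the start of the episode above 0.006 m)); the robot touches nothing.
It fails at once if the robot touches anything (more than 0.5 N) (contact force between any of the fingers, the arm and anything else above 0.5 N).
It fails at once if a tool or reel on the mat is shifted or lifted by more than 6 mm (distance of any of pallet, roll, stamp, broad_reel, narrow_reel from where it was at the start of the episode above 0.006 m).
It fails at once if the fingers are lowered (tool point less than 45 mm above it and within 15 mm sideways) over a wrong tool's head, the narrow reel or a neighbouring panel ((horizontal distance between the grasp point and roll_head below 0.015 m and z of the grasp point in the frame of roll_head below 0.045 m) or (horizontal distance between the grasp point and stamp_head below 0.015 m and z of the grasp point in the frame of stamp_head below 0.045 m) or (horizontal distance between the grasp point and narrow_reel_top below 0.015 m and z of the grasp point in the frame of narrow_reel_top below 0.045 m) or (horizontal distance between the grasp point and head_panel below 0.015 m and z of the grasp point in the frame of head_panel below 0.045 m) or (horizontal distance between the grasp point and third_panel below 0.015 m and z of the grasp point in the frame of third_panel below 0.045 m)).
It also fails if it takes over 45 s, if anything falls off the work surface, if the arm or the gripper's body presses on something with over 40 N, if the wrist force passes 120 N, or if a joint passes its speed limit or range.

## Working session

There is one attempt and no reset: what is moved stays moved. The work goes in short steps, Python scripts to look and compute and a tool call to move; the robot and the scene stay as the last step left them, time stands still between calls to the robot, and variables do not carry over. Pictures are saved under pics/ and viewed, on a budget of 10 in all, crops included, one or two more only if the job needs it, and the job is handed in when it is done.

Besides the shell and the picture viewer there is one more tool, called after "Emit:" as a command line: name --argument value ..., lists and objects as JSON in quotes. apply_moves: Moves the arm, as the interface text tells. Its arguments: {"type":"object","properties":{"series":{"type":"array","items":{"type":"array","items":{"type":"array","items":{"type":"number"}}}}},"required":["series"]}

```bash
mkdir -p pics; ls; cat > h.py <<'E'
import numpy as np, cv2, pickle
from workcell import ctrl
def grab(n,tag):
    d=ctrl.get_image(n); d={k:np.array(v) for k,v in d.items()}
    pickle.dump(d,open(f'{tag}.pkl','wb')); cv2.imwrite(f'pics/{tag}.png',d['img']); return d
def load(tag): return pickle.load(open(f'{tag}.pkl','rb'))
def ray(d,uv):
    p=cv2.undistortPoints(np.array([[uv]],float),d['K'].astype(float),d['dist'].astype(float))[0,0]
    T=d['cam_to_world']; return T[:3,3],T[:3,:3]@np.array([p[0],p[1],1])
def onplane(d,uv,z):
    o,r=ray(d,uv); return o+r*(z-o[2])/r[2]
def proj(d,P):
    T=np.linalg.inv(d['cam_to_world']); r,_=cv2.Rodrigues(T[:3,:3])
    return cv2.projectPoints(np.array(P,float).reshape(-1,1,3),r,T[:3,3],d['K'].astype(float),d['dist'].astype(float))[0][:,0]
E
python3 - <<'E'
from h import *
o=ctrl.get_obs(); print(o['t'],o['ee_pos'],o['orientation'],o['width'])
a=grab('scene','s1');b=grab('side','d1');c=grab('wrist','w1')
for d in(a,b,c): print(d['cam_to_world'].round(2).tolist(),d['K'][0,0])
E
```

```text
pics
0.0 [139.7953178  608.63220408 240.60853888] [-3.53945339e-01 -3.12140417e+00  2.34020310e-03] 87.6596889301142
[[0.67, 0.53, -0.52, 1045.08], [0.75, -0.47, 0.47, -633.44], [0.0, -0.7, -0.71, 979.81], [0.0, 0.0, 0.0, 1.0]] 439.1636201777307
[[0.97, -0.18, 0.17, 238.11], [-0.25, -0.75, 0.61, -794.62], [0.02, -0.63, -0.77, 1048.54], [0.0, 0.0, 0.0, 1.0]] 394.2857993121376
[[0.22, 0.94, 0.26, 69.83], [0.97, -0.22, -0.06, 625.89], [-0.0, 0.26, -0.96, 384.29], [0.0, 0.0, 0.0, 1.0]] 301.30827023348576
```

View pics/s1.png

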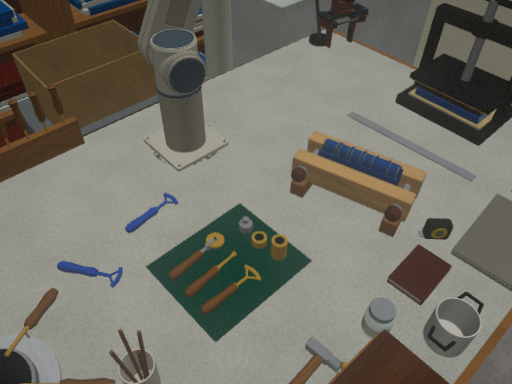

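View pics/d1.png

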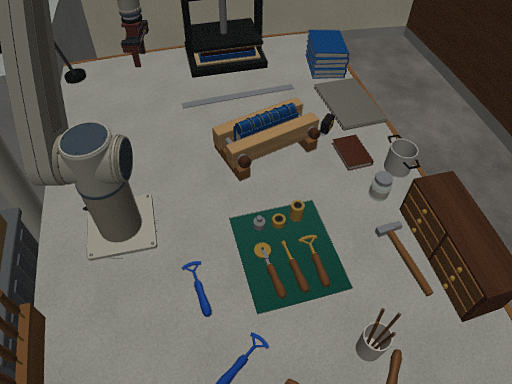

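The side view shows the mat at about (290,255). On it, the heads from left to right are the roll (262,250), the stamp (285,243) and the pallet (308,240). The reel row has the weight (259,222), the narrow reel (279,220) and the broad reel (297,210). The press with its blue book is at (267,125).

Possible mix-ups:
- **Blade:** pallet (308,240), the two blue pallets at (191,268) and (258,340), the roll (262,250) and the stamp (285,243). I choose the tan-handled tool with the brass blade at (308,240).
- **Reel:** broad (297,210), narrow (279,220) and weight (259,222). I choose the tall one at (297,210).
- **Panel:** the second from the +x (right) end.

I'll check these in a close crop.

```bash
python3 - <<'E'
from h import *
a=load('s1')['img'];b=load('d1')['img']
def c(i,x,y,w,h): return cv2.resize(i[y:y+h,x:x+w],(400,300),interpolation=cv2.INTER_CUBIC)
cv2.imwrite('pics/c1.png',np.vstack([np.hstack([c(b,230,195,100,75),c(b,215,95,100,75)]),np.hstack([c(a,200,220,100,75),c(a,312,130,100,75)])]))
E
```

```text
(no output)
```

View pics/c1.png

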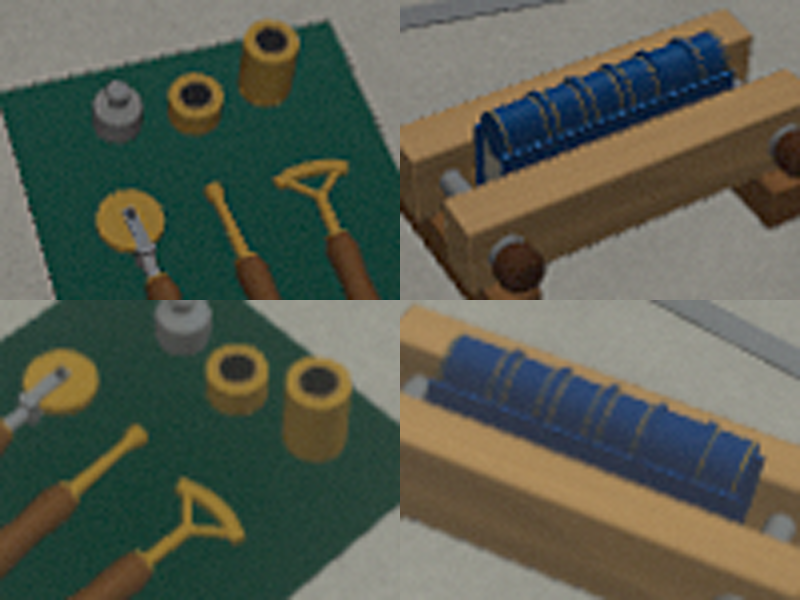

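The crop confirms the pallet, with its blade arc's middle at side (308,237) and scene (255,271). The broad reel's hole is at side (297.6,205) and scene (279.5,239). The spine's unlined panel is second from the right end. Now I'll triangulate.

```bash
cat >> h.py <<'E'
def tri(l):
    A=np.zeros((3,3));B=np.zeros(3)
    for d,uv in l:
        o,r=ray(d,uv); r/=np.linalg.norm(r); M=np.eye(3)-np.outer(r,r); A+=M;B+=M@o
    return np.linalg.solve(A,B)
E
python3 - <<'E'
from h import *
s=load('s1');d=load('d1')
np.set_printoptions(precision=1,suppress=True)
def hole(D,box):
    x,y,w,h=box; g=cv2.cvtColor(D['img'],6)[y:y+h,x:x+w]
    n,l,st,c=cv2.connectedComponentsWithStats((g<62).astype(np.uint8)); i=1+st[1:,4].argmax(); print(st[i],c[i]); return c[i]+[x,y]
for n,z,a,b in (('blade',20.5,(254.6,270.5),(308,236.7)),('reel',63,hole(s,(270,230,18,16)),hole(d,(289,198,17,14))),('narrow',28,(259,236.8),(278.6,219)),('stamp',24.5,(234,254),(283,242)),('roll',27,(215,238),(262.3,248.5))):
    print(n,onplane(s,a,z),onplane(d,b,z),tri([(s,a),(d,b)]))
# spine: blue mask extents in both
for D,b in ((s,(315,130,100,60)),(d,(225,95,85,55))):
    x,y,w,h=b; H=cv2.cvtColor(D['img'],cv2.COLOR_BGR2HSV)[y:y+h,x:x+w]
    m=cv2.inRange(H,(100,110,30),(125,255,255)); c=max(cv2.findContours(m,0,2)[0],key=cv2.contourArea).reshape(-1,2)+[x,y]
    # upper silhouette hull
    print(cv2.convexHull(c).reshape(-1,2).tolist())
    for uv in [(0,0)]: pass
# crest band positions by eye from crop
for n,D,uv in (('headend s',s,(312+355/4,130+140/4)),('tailend s',s,(312+58/4,130+45/4)),('headend d',d,(215+318/4,95+37/4)),('tailend d',d,(215+98/4,95+115/4))):
    print(n,onplane(D,uv,168))
E
```

```text
[ 5  7  9  7 43] [9.2 9.8]
[ 5  4  8  6 36] [8.3 6.6]
blade [ 568.9 -189.    20.5] [ 569.7 -190.8   20.5] [ 569.5 -190.2   21.1]
reel [561.6 -95.7  63. ] [561.9 -93.1  63. ] [561.6 -94.9  63.8]
narrow [ 498.7 -109.4   28. ] [ 497.6 -109.2   28. ] [ 497.9 -108.5   26.7]
stamp [ 495.5 -196.9   24.5] [ 487.6 -193.    24.5] [ 489.7 -190.6   16.1]
roll [ 421.  -202.2   27. ] [ 419.8 -201.7   27. ] [ 420.1 -201.3   25.7]
[[378, 157], [390, 161], [390, 162], [384, 175], [378, 173], [373, 171], [372, 170], [372, 165], [373, 162], [375, 158], [376, 157]]
[[291, 103], [294, 105], [295, 107], [297, 113], [297, 116], [287, 120], [235, 140], [234, 140], [234, 126], [235, 124], [236, 123], [247, 118], [274, 108], [283, 105], [290, 103]]
headend s [654. 278. 168.]
tailend s [448.6 200.9 168. ]
headend d [658.2 266.4 168. ]
tailend d [443.5 207.  168. ]
```

Both views agree within 3 mm. The blade is at about (569.5,-190), the reel at (561.7,-94.5) and the title panel roughly at (610,256). I'll move with the fingers shut, first high near the book to check the spine with the wrist camera.

Emit:
apply_moves --series '[[[-3.5,-1.9,-0.5,0,0,0,0],[-3.5,-1.9,-0.5,0,0,0,0],[-3.5,-1.9,-0.5,0,0,0,0],[-3.5,-1.9,-0.5,0,0,0,0],[-3.5,-1.9,-0.5,0,0,0,0],[-3.5,-1.9,-0.5,0,0,0,0],[-3.5,-1.9,-0.5,0,0,0,0],[-3.5,-1.9,-0.5,0,0,0,0],[-3.5,-1.9,-0.5,0,0,0,0],[-3.5,-1.9,-0.5,0,0,0,0],[-3.5,-1.9,-0.5,0,0,0,0],[0,0,0,0,0,0,0]]]'

```text
t: 1.35
ee_pos: [471.4, 316.7, 296.9]
orientation: [0.36, 3.119, 0.0]
ft_force: [0.2, 0.1, -0.1]
width: 0.3
```

```bash
python3 - <<'E'
from h import *
w=grab('wrist','w2'); o=ctrl.get_obs(); print(o['t'],o['ee_pos'],o['orientation'],o['qpos'],o['width'])
print(proj(w,[[610,256,168],[555,238,168]]))
cv2.imwrite('pics/w2b.png',cv2.resize(w['img'],(800,600),interpolation=cv2.INTER_CUBIC))
E
```

```text
1.4 [469.69732939 317.84271172 296.42281475] [3.59501514e-01 3.12071793e+00 2.60686305e-04] [ 5.73941389e-01  2.77927624e-01  1.70810275e+00 -2.38332312e-05
  1.15527462e+00 -7.67459781e-01] 0.46688795804210825
[[230.8191118  324.40589418]
 [200.41503189 284.26599961]]
```

View pics/w2b.png

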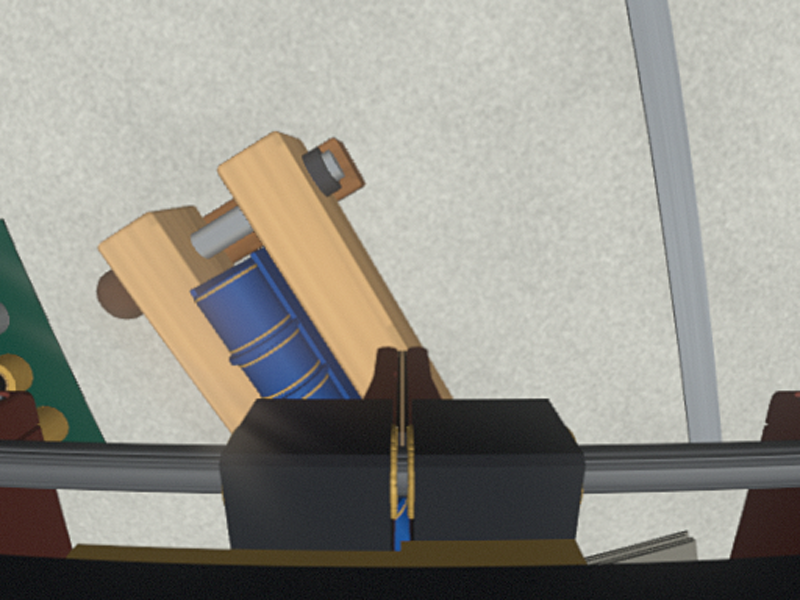

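The wrist view shows the tail half of the spine at upper left (200–330, 260–390 in the enlarged picture). The gripper hides the head half, so I'll move further along +x.

Emit:
apply_moves --series '[[[-4,0.8,0,0,0,0,0],[-4,0.8,0,0,0,0,0],[-4,0.8,0,0,0,0,0],[-4,0.8,0,0,0,0,0],[-4,0.8,0,0,0,0,0],[0,0,0,0,0,0,0],[0,0,0,0,0,0,0],[0,0,0,0,0,0,0]]]'

```text
t: 2.2
ee_pos: [670.5, 314.3, 295.9]
orientation: [-0.352, -3.12, 0.001]
ft_force: [-0.8, 0.1, -0.4]
width: 1.0
```

```bash
python3 - <<'E'
from h import *
w=grab('wrist','w3'); o=ctrl.get_obs(); print(o['t'],o['ee_pos'])
print(proj(w,[[610,256,168],[555,238,168]]))
cv2.imwrite('pics/w3b.png',cv2.resize(w['img'][50:290,0:320],(800,600),interpolation=cv2.INTER_CUBIC))
E
```

```text
2.25 [670.57094734 314.23558395 296.33653945]
[[178.04859597 142.2085419 ]
 [140.44926333  84.75037313]]
```

View pics/w3b.png

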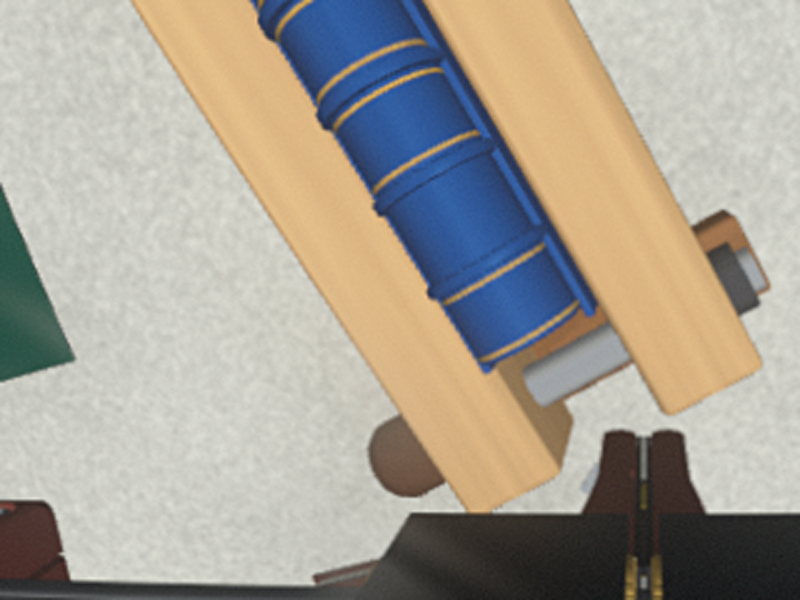

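The head half is visible. The unlined title panel is at about (465,220) in the crop, between the bands at (432,295)-(545,232) and (378,208)-(490,142). The press's +x top corners are at (475,512) and (760,362).

```bash
python3 - <<'E'
from h import *
np.set_printoptions(precision=1,suppress=True)
w=load('w3'); f=lambda u,v,z:onplane(w,(u/2.5-.3,50+v/2.5-.3),z)
L=f(475,512,125);R=f(760,362,125);L2=f(200,100,125);R2=f(570,0,125);L1=f(135,0,125)
print('corners',L,R,np.linalg.norm(L-R))
e=(R-L)[:2]; e/=np.linalg.norm(e); x1=np.array([e[1],-e[0]])
print('yaws',np.arctan2(x1[1],x1[0]),[np.arctan2((A-B)[1],(A-B)[0]) for A,B in((L,L1),(R,R2))])
for yaw in (np.arctan2(x1[1],x1[0]),np.arctan2((R-R2)[1],(R-R2)[0])):
    x=np.array([np.cos(yaw),np.sin(yaw)]); m=(L+R)[:2]/2
    t=m-118*x; print('title',t,'centre',m-180*x)
    for k in(43.5,62,80.5): print(((proj(w,[*(m+(k-180)*x),168])[0]+.3-[0,50])*2.5))
    s=load('s1');d=load('d1')
    print('scene/side px',proj(s,[*t,168]),proj(d,[*t,168]))
print('panel mid @168 by eye (crest)',f(468,218,168))
E
```

```text
corners [737.3 220.  125. ] [695.9 360.9 125. ] 146.8070881106345
yaws 0.28550510639780785 [np.float64(0.2897035743228582), np.float64(0.2727973903555264)]
title [603.4 257.2] centre [543.9 239.8]
[415.7 166.2]
[444.  212.3]
[471.6 257.4]
scene/side px [[381.4 159.2]] [[280.6 107.9]]
title [603.  258.7] centre [543.3 242. ]
[419.8 163.7]
[447.5 210.3]
[474.6 255.7]
scene/side px [[381.6 158.9]] [[280.3 107.7]]
panel mid @168 by eye (crest) [607.3 265.1 168. ]
```

The estimates agree to about 7 mm, so I'll use (606,257) for the title panel and recheck it later. Next is the blade, crossing high.

Emit:
apply_moves --series '[[[-0.1,-4,0,0,0,0,0],[-0.1,-4,0,0,0,0,0],[-0.1,-4,0,0,0,0,0],[-0.1,-4,0,0,0,0,0],[-0.1,-4,0,0,0,0,0],[-0.1,-4,0,0,0,0,0],[-0.1,-4,0,0,0,0,0],[-0.1,-4,0,0,0,0,0],[-0.1,-4,0,0,0,0,0],[-0.1,-4,0,0,0,0,0],[-0.2,-4,0,0,0,0,0],[-0.2,-4,0,0,0,0,0]]]'

```text
t: 3.45
ee_pos: [577.2, -157.9, 297.1]
orientation: [0.352, 3.121, 0.0]
ft_force: [0.5, 0.0, 0.8]
width: 0.3
```

Emit:
apply_moves --series '[[[0,-3.4,3,0,0,0,0],[0,0,4,0,0,0,0],[0,0,4,0,0,0,0],[0,0,3,0,0,0,0],[0,0,0,0,0,0,0],[0,0,0,0,0,0,0]]]'

```text
t: 4.05
ee_pos: [570.7, -190.0, 157.2]
orientation: [-0.353, -3.122, -0.0]
ft_force: [-0.1, -0.1, 0.1]
width: 0.1
```

```bash
python3 - <<'E'
from h import *
w=grab('wrist','w4'); o=ctrl.get_obs(); print(o['t'],o['ee_pos'],o['orientation'])
d=grab('side','d4');s=grab('scene','s4')
print(proj(w,[[569.5,-190,20.5],[561.7,-94.5,63]]))
def c(i,x,y,w,h): return cv2.resize(i[y:y+h,x:x+w],(400,300),interpolation=cv2.INTER_CUBIC)
cv2.imwrite('pics/c4.png',np.hstack([c(w['img'],0,0,512,384),c(d['img'],230,170,120,90)]))
E
```

```text
4.1 [ 571.57555842 -190.35256127  158.22768132] [ 3.52538085e-01  3.11956926e+00 -7.71885015e-04]
[[255.98363533 188.06935046]
 [369.26315974 166.24184553]]
```

View pics/c4.png

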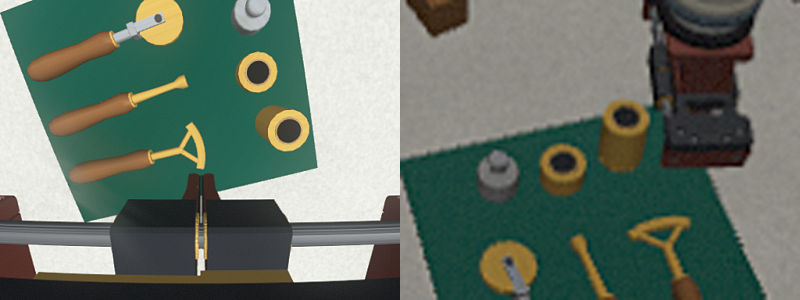

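The wrist view puts the blade's middle at (255,186) and the reel hole at (369,166). Predictions were (256,188) and (369,166), so I'll lower to 40 mm above the blade and hold.

Emit:
apply_moves --series '[[[0,0,3,0,0,0,0],[0,0,3,0,0,0,0],[0,0,2.5,0,0,0,0],[0,0,1.1,0,0,0,0],[0,0,0,0,0,0,0],[0,0,0,0,0,0,0],[0,0,0,0,0,0,0],[0,0,0,0,0,0,0],[0,0,0,0,0,0,0],[0,0,0,0,0,0,0],[0,0,0,0,0,0,0],[0,0,0,0,0,0,0]]]'

```text
t: 5.4
ee_pos: [570.8, -190.6, 60.4]
orientation: [-0.354, -3.122, 0.0]
ft_force: [-0.2, -0.0, -0.2]
width: 0.4
```

Emit:
apply_moves --series '[[[0,0,0,0,0,0,0],[0,0,0,0,0,0,0],[0,0,0,0,0,0,0],[0,0,0,0,0,0,0],[0,0,0,0,0,0,0],[0,0,0,0,0,0,0]]]'

```text
t: 6.0
ee_pos: [570.8, -190.7, 60.4]
orientation: [0.354, 3.122, -0.0]
ft_force: [0.1, -0.3, -0.3]
width: 0.6
```

```bash
python3 - <<'E'
from h import *
d=grab('side','d5');s=grab('scene','s5');o=ctrl.get_obs(); print(o['t'],o['ee_pos'],o['ft_force'])
def c(i,x,y): return cv2.resize(i[y:y+75,x:x+100],(400,300),interpolation=cv2.INTER_CUBIC)
cv2.imwrite('pics/c5.png',np.hstack([c(d['img'],260,180),c(s['img'],210,215)]))
E
```

```text
6.1 [ 570.77321924 -190.62734411   60.38842805] [ 0.28863061 -1.37662383 -0.29206959]
```

View pics/c5.png

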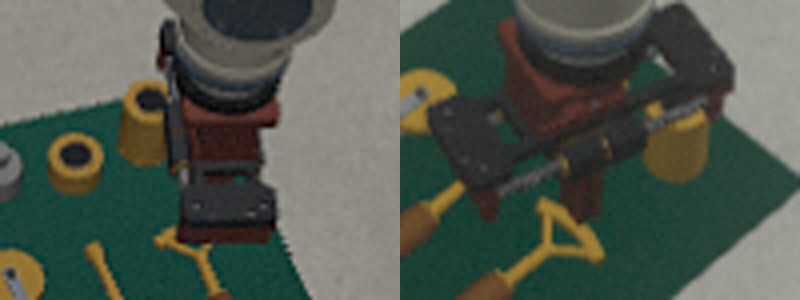

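The fingertips hover just above the blade, at scene (255,268), and nothing appears disturbed. Next I rise, go to the broad reel and hold there.

Emit:
apply_moves --series '[[[0,0,-3,0,0,0,0],[0,0,-3,0,0,0,0],[0,0,-3,0,0,0,0],[0,0,0,0,0,0,0],[1,3,0,0,0,0,0],[1,3,0,0,0,0,0],[1,3.2,0,0,0,0,0],[0,0,0,0,0,0,0],[0,0,2.5,0,0,0,0],[0,0,2.2,0,0,0,0],[0,0,0,0,0,0,0],[0,0,0,0,0,0,0]]]'

```text
t: 7.3
ee_pos: [561.8, -94.7, 103.0]
orientation: [-0.354, -3.12, 0.0]
ft_force: [0.8, 0.1, 1.2]
width: 0.4
```

Emit:
apply_moves --series '[[[0,0,0,0,0,0,0],[0,0,0,0,0,0,0],[0,0,0,0,0,0,0],[0,0,0,0,0,0,0],[0,0,0,0,0,0,0],[0,0,0,0,0,0,0],[0,0,0,0,0,0,0],[0,0,0,0,0,0,0],[0,0,0,0,0,0,0],[0,0,0,0,0,0,0],[0,0,0,0,0,0,0],[0,0,0,0,0,0,0]]]'

```text
t: 8.5
ee_pos: [562.1, -94.3, 103.4]
orientation: [0.354, 3.122, 0.0]
ft_force: [-0.1, -0.2, -1.0]
width: 0.2
```

```bash
python3 - <<'E'
from h import *
d=grab('side','d6');s=grab('scene','s6');o=ctrl.get_obs(); print(o['t'],o['ee_pos'],o['ft_force'])
def c(i,x,y): return cv2.resize(i[y:y+75,x:x+100],(400,300),interpolation=cv2.INTER_CUBIC)
cv2.imwrite('pics/c6.png',np.hstack([c(d['img'],250,170),c(s['img'],230,200)]))
E
```

```text
8.6 [562.15014605 -94.25299085 103.38251728] [ 0.11389993  0.10546199 -0.60929168]
```

View pics/c6.png

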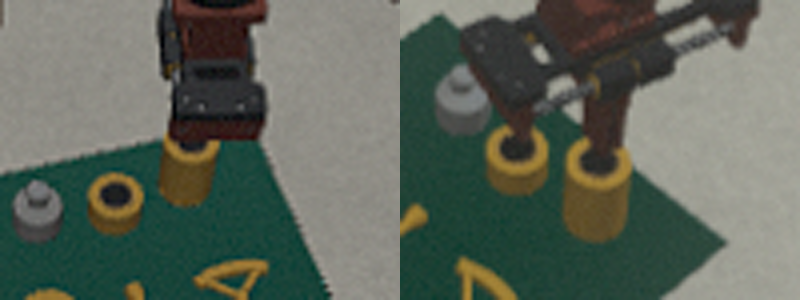

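The tips are centred over the broad reel's hole, at about (600,150) in the right crop. Now I rise and go above the title panel.

Emit:
apply_moves --series '[[[0,0,-4,0,0,0,0],[0,0,-4,0,0,0,0],[0,0,-4,0,0,0,0],[0,0,-4,0,0,0,0],[0,0,-3.6,0,0,0,0],[0.4,3.5,0,0,0,0,0],[0.4,3.5,0,0,0,0,0],[0.4,3.5,0,0,0,0,0],[0.4,3.5,0,0,0,0,0],[0.4,3.5,0,0,0,0,0],[0.3,3.5,0,0,0,0,0],[0.3,3.5,0,0,0,0,0]]]'

```text
t: 9.8
ee_pos: [591.5, 151.8, 299.4]
orientation: [-0.354, -3.122, 0.0]
ft_force: [0.0, -0.0, 0.3]
width: 0.5
```

Emit:
apply_moves --series '[[[0.3,3.5,0,0,0,0,0],[0.3,3.5,0,0,0,0,0],[0.3,3.7,0,0,0,0,0],[0,0,2.5,0,0,0,0],[0,0,2.5,0,0,0,0],[0,0,0,0,0,0,0],[0,0,0,0,0,0,0],[0,0,0,0,0,0,0]]]'

```text
t: 10.6
ee_pos: [607.6, 256.6, 250.9]
orientation: [0.354, 3.12, 0.001]
ft_force: [0.0, -0.4, -0.1]
width: 0.7
```

```bash
python3 - <<'E'
from h import *
d=grab('side','d7');s=grab('scene','s7');o=ctrl.get_obs(); print(o['t'],o['ee_pos'],o['ft_force'])
p=o['ee_pos']
def c(i,x,y): return cv2.resize(i[y:y+75,x:x+100],(400,300),interpolation=cv2.INTER_CUBIC)
for D,x,y in((d,230,75),(s,330,105)): print((proj(D,[[p[0],p[1],168],[p[0],p[1],p[2]-19]])-[x,y])*4)
cv2.imwrite('pics/c7.png',np.hstack([c(d['img'],230,75),c(s['img'],330,105)]))
E
```

```text
10.7 [607.62346231 256.62411354 251.01577894] [-0.26199778  0.05650689 -0.14385375]
[[207.08858147 131.48195213]
 [211.58417468  72.44275728]]
[[209.90415854 220.12160144]
 [230.2726475  149.01385249]]
```

View pics/c7.png

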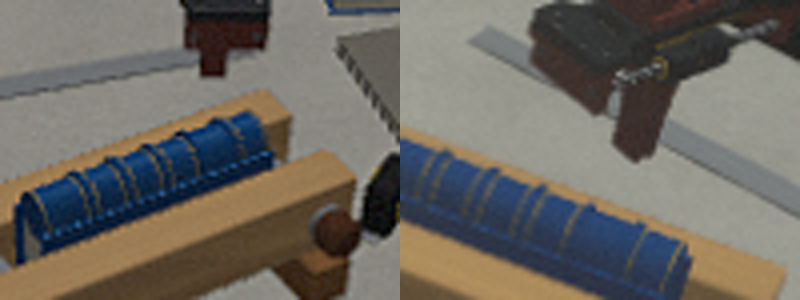

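The tip's drop point falls at side crop (207,131) and scene crop (610,220). That is the middle of the unlined panel, between the bands at about x 185/232 in the side crop and 590/640 in the scene crop. Lower to 40 mm and hold.

Emit:
apply_moves --series '[[[0,0,2,0,0,0,0],[0,0,1.5,0,0,0,0],[0,0,0.8,0,0,0,0],[0,0,0,0,0,0,0],[0,0,0,0,0,0,0],[0,0,0,0,0,0,0],[0,0,0,0,0,0,0],[0,0,0,0,0,0,0],[0,0,0,0,0,0,0],[0,0,0,0,0,0,0],[0,0,0,0,0,0,0],[0,0,0,0,0,0,0]]]'

```text
t: 11.9
ee_pos: [606.8, 256.6, 206.4]
orientation: [0.354, 3.122, -0.0]
ft_force: [0.9, 0.3, 0.1]
width: 0.3
```

Emit:
apply_moves --series '[[[0,0,0,0,0,0,0],[0,0,0,0,0,0,0],[0,0,0,0,0,0,0],[0,0,0,0,0,0,0],[0,0,0,0,0,0,0],[0,0,0,0,0,0,0]]]'

```text
t: 12.5
ee_pos: [606.8, 256.6, 206.4]
orientation: [0.354, 3.122, -0.0]
ft_force: [0.6, 0.0, -1.0]
width: 0.4
```

```bash
python3 - <<'E'
from h import *
d=grab('side','d8');s=grab('scene','s8');o=ctrl.get_obs(); print(o['t'],o['ee_pos'],o['ft_force'])
b=load('d1')['img']; print('mat diff',np.abs(d['img'][195:310,235:350].astype(int)-b[195:310,235:350]).max(2).__gt__(40).sum())
def c(i,x,y): return cv2.resize(i[y:y+75,x:x+100],(400,300),interpolation=cv2.INTER_CUBIC)
cv2.imwrite('pics/c8.png',np.hstack([c(d['img'],230,75),c(s['img'],330,105)]))
E
```

```text
12.6 [606.84771008 256.63732382 206.37239144] [-0.57788227  0.49979098 -0.64605484]
mat diff 0
```

View pics/c8.png

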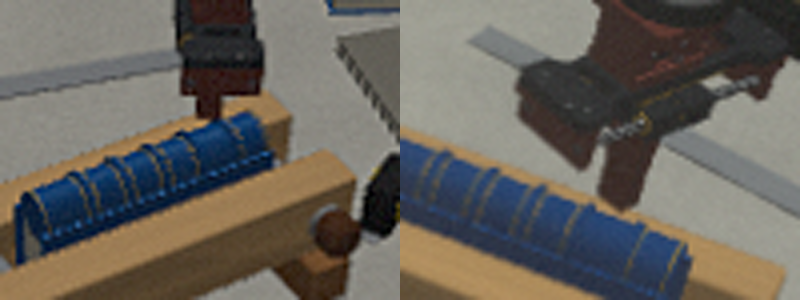

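The tips stand just clear above the unlined second panel, at (207,115) in the side crop and (622,208) in the scene crop. The mat is unchanged, so I'll hand the job in.

```bash
python3 -c "
from workcell import ctrl
print(ctrl.close_job()); print(ctrl.get_obs()['ee_pos'])"
```

```text
the job is handed in; nothing more can be done
None
the job is handed in; nothing more can be done
```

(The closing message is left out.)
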